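Spring check on the sole heater's cover

ROBOT

A 6-joint arm with a two-finger parallel gripper is mounted at the origin on the work surface. World frame = base frame: x ahead of the robot, y to its left, z up, the work surface at z = 0. Lengths are in m, angles in rad, forces in N, time in s.
With the tool pointing down it reaches from about 0.35 to 0.775 m from the base axis. Payload 7.3 kg.
Tool frame: the origin (TCP) lies on the centre line of the jaws, within the pads' length; the fingertips stand 17 mm ahead of it and the grasp point (between the pads) lies 2 mm behind it (robot.tip_extent is the distance from the TCP to the fingertips, in m); z points along the fingers, y is the line along which they close (so a half turn about z gives the same grasp; the last joint's range is limited). The gripper opens to 92 mm and grips with 3 to 60 N. Pads are 19 mm wide; open, the fingers measure 130 mm over their backs; the gripper's body (75 mm by 190 mm) begins 47 mm behind the grasp point.
Start: joints at [-1.346, 0.342, 1.524, -0, 1.275, -0.146], TCP at [0.19, -0.489, 0.244] pointing down, gripper open.
Joint ranges: [-2.53, 2.53], [-0.77, 2.02], [0.04, 2.7], [-1, 4.14], [0.28, 2.66], [-3.11, 3.11]. Speed limits (rad/s): [2.57, 2.57, 3.14, 3.14, 3.14, 3.14].

INTERFACE

Orientations are given as [roll, pitch, yaw] about the fixed x, y, z axes, in that order (R = Rz(yaw) Ry(pitch) Rx(roll)).
In Python, from cell import robot gives the robot as it stands.
- The arm moves only by the tool step_arm, never from a script. Its argument "motion" is a list of rows, each a list of 2 entries, a list of its own where there are three numbers: the shift along the tool's x, y, z in units of 60 mm (1.0 is 60 mm), then the turn about the tool's z in rad. In form: [[[x, y, z], spin], ...]. A call has 1 to 10 rows; each row is the pose to reach, as a shift and turn from the pose commanded when the call began, along the tool's axes at that moment; what a row does not reach only later rows make up. A row lasts 1/8 s, in which the tool goes at most 62.5 mm and 10.7 degrees, less where a joint would pass 70% of its speed; a pose out of reach is approached as far as the arm can. A call with a gripper value outside its range is refused whole. "hand" is the closure in counts, from 0 (fully open) to 255 (shut), set as the call begins (left out, the last holds). The fingers move at their own pace and stop on an object; "squeeze" is the grip in N (left out, the last holds). Time passes only in rows, so rows that repeat a pose let the fingers close. It gives the time, the measured TCP pose, the force, the opening and the grip force at its end, in the units of the state.
- robot.observe(): the state, without advancing time (a new reading comes with each control period).
- robot.read_camera(name): name is "side" or "top" or "wrist"; returns a dict with "pixels" (384x512x3 uint8, red, green, blue), "intrinsics" (3x3 intrinsics, pixels), "xyz" and "rotation" of the camera in the world; the wrist camera has in their place "T_tool_cam" (4x4, takes a point from camera to tool coordinates, whose origin is the TCP and whose axes are the flange's). Camera axes: x right, y up, looking along -z (the intrinsics and any distortion apply to the point x, -y, -z); pixel columns grow to the right and rows downward; lengths in m; the calibration is good to about 2 mm. A picture is of the moment at which its call begins: read the wrist's pose just before it. There is no depth.
- robot.hand_in(): hands the job in; it is judged then, once.
The state is a dict: "time": time; "qpos": joint angles; "qvel": joint speeds; "joint_efforts": joint torques, N m; "tool_pos": TCP position; "tool_rot": TCP orientation; "contact_force": force on the tool from outside, world axes, zero at the start; "torque": the same for the moment, N m; "opening": finger opening in m; "grip_force": force on a finger pad.
Only numpy, scipy, OpenCV 4.12 (cv2) and the standard library are available. Lean on these libraries where they do the work, as an engineer would, in place of code of your own. Each camera call takes 0.05 s, during which the arm holds its last target. There are 200 camera calls.

TASK

Check the spring of the sole heater's cover: draw the bolt all the way back, lift the cover by its bar until it is about ten degrees past its balance point (where the spring takes over), then ease it back and finish still holding it by the bar, motionless, about five degrees below the balance point. Never let the cover swing on over towards its stop or drop, keep the bolt drawn back, and leave the shoe, the glue tin and the hammer where they are. The program ends while holding the cover; do not let go.

Things in the scene. Friction and masses are not known exactly. Their poses are not given: they have to be found in the camera images.
- heater: Grey steel bench-top sole heater (cold), fixed. Box 180 mm deep (x), 110 mm high; under the cover it spans y -150 to +150 mm, then a flat-topped shoulder carrying the bolt goes on to y = -229 mm. Origin: on the bench under the centre of the covered part. x points from the bar side to the hinge, y along the hinge, away from the bolt, z up.
- bolt (a joint): How far the bolt is drawn back, m: 0 = fully home (nose 30 mm over the cover's edge: locked), 0.040 = fully back at its stop; it clears the cover from 0.030 on. It slides along the heater's -y, away from the cover, with about 1.5 N of friction, and stays where it is left.
- bolt_knob (a point): Grip point on the bolt's upright steel post, 14 mm in diameter: on its axis, 157 mm above the bench, 47 mm above the shoulder, 14 mm below the post's top. The post stands on the bolt rod and slides with it along the heater's y. The rod's two guide straps are 27 mm long (x) and rise 25 mm above the shoulder.
- cover_angle (a joint): Opening angle of the cover, rad: 0 = closed (level), grows as the bar side rises; stop at 1.66. Balance point at 0.96 (55 degrees): below it the cover falls shut, above it the spring throws it open. Push needed at the bar: about 1.6 N up when closed, nearly none close to balance. No notch or friction holds it.
- cover: The aluminium cover, 294 mm wide, 184 mm from hinge line to free edge, 0.88 kg with its bar. Origin: middle of the hinge line, which runs along the heater's y, 90 mm along x and 115 mm above the heater's origin; it does not move. x points from the bar to the hinge, y along the hinge; z is up when closed.
- bar (a point): The cover's handle: round steel bar, 12 mm in diameter, 130 mm long, between two side arms in the plane of the cover, with a 38 mm gap between bar and cover's edge. The point: centre of the bar, 228 mm from the hinge line, 115 mm above the bench when closed. Turns with the cover: x from bar to hinge, y along the bar.
- shoe: Bystander: loose black slip-on shoe with white sole, 285 x 94 x 90 mm, toe to its -x; origin under its middle.
- glue_tin: Bystander: round tin, 84 mm diameter, 100 mm high; origin at the centre of its underside.
- hammer: Bystander: hammer lying on the bench, handle to its -x; origin under its middle.
- balance_rib (a point): Middle of a dark raised rib, 50 mm long, on the steel quadrant plate that stands beside the cover's edge away from the bolt (plate 100 mm in radius about the hinge). The rib points at the hinge at 55 degrees: the cover is in line with it at its balance point. 107 mm from the hinge line; fixed.

How it is judged:
By the outcome, as a careful person would: the job done as asked, in the order asked, and still so for the second after the job is handed in, while the arm keeps its last pose, push and grip.
It also fails if it takes over 51 s, if anything falls off the work surface, if the arm or the gripper's body presses on something with over 40 N, if the wrist force passes 120 N, or if a joint passes its speed limit or range.

## Working session

There is one attempt and no reset: what is moved stays moved. The work goes in short steps, Python scripts to look and compute and a tool call to move; the robot and the scene stay as the last step left them, time stands still between calls to the robot, and variables do not carry over. Pictures are saved under pics/ and viewed, at most 10 in all, crops included, and the job is handed in when it is done.

Besides the shell and the picture viewer there is one more tool, called after "Emit:" as name(argument=value, ...), one argument or row to a line, values as JSON. step_arm: Moves the arm, as the interface text tells. Its arguments: {"type":"object","properties":{"motion":{"type":"array"},"hand":{"type":"number"},"squeeze":{"type":"number"}},"required":["motion"]}

```bash
ls; mkdir -p pics; cat > h.py <<'E'
import numpy as np, cv2
from cell import robot
from scipy.spatial.transform import Rotation as R
def grab(n):
    s=robot.observe(); c=robot.read_camera(n); return s,c
def save(c,f,crop=None,k=1):
    im=c["pixels"][:,:,::-1]
    if crop: im=im[crop[1]:crop[3],crop[0]:crop[2]]
    cv2.imwrite(f,cv2.resize(im,None,fx=k,fy=k))
def cam(s,c):
    if "xyz" in c: return np.array(c["xyz"]),np.array(c["rotation"])
    T=np.array(c["T_tool_cam"]); Rt=R.from_euler('xyz',s["tool_rot"]).as_matrix()
    return Rt@T[:3,3]+np.array(s["tool_pos"]),Rt@T[:3,:3]
def ray(s,c,u,v):
    o,Rc=cam(s,c); K=np.array(c["intrinsics"]); 
    d=np.linalg.inv(K)@[u,v,1]; return o,Rc@(d*[1,-1,-1])
def onz(s,c,u,v,z):
    o,d=ray(s,c,u,v); return o+d*(z-o[2])/d[2]
def proj(s,c,p):
    o,Rc=cam(s,c); q=(Rc.T@(np.array(p)-o))*[1,-1,-1]; q=np.array(c["intrinsics"])@q; return q[:2]/q[2]
E
python3 - <<'E'
from h import *
s,c=grab("top"); save(c,"pics/top.png"); print(s); print({k:v for k,v in c.items() if k!="pixels"})
s,c2=grab("side"); save(c2,"pics/side.png"); print({k:v for k,v in c2.items() if k!="pixels"})
cv2.imwrite("pics/both.png",cv2.resize(np.hstack([c["pixels"],c2["pixels"]])[:,:,::-1],(800,300)))
E
```

```text
pics
{'time': 0.0, 'qpos': array([-1.34596879e+00,  3.42707575e-01,  1.52498695e+00, -3.26421042e-05,
        1.27541091e+00, -1.45986878e-01]), 'qvel': array([-0.00095354, -0.00030164,  0.00205676,  0.00066255,  0.00064546,
       -0.00056134]), 'joint_efforts': array([-2.85335656e-03, -4.31245780e+01, -2.44226468e+01,  7.14635476e-02,
        5.58848656e-02, -9.45582701e-05]), 'tool_pos': array([ 0.19018086, -0.48894213,  0.24306331]), 'tool_rot': array([-3.14009142e+00, -1.89180421e-04,  3.70823804e-01]), 'contact_force': array([0.47170738, 0.27964498, 0.00432325]), 'torque': array([ 0.01544357,  0.02011838, -0.02394001]), 'grip_force': 0.0, 'opening': 0.09156884758441779}
{'intrinsics': array([[428.83924561,   0.        , 255.92706602],
       [  0.        , 428.83924561, 196.35984662],
       [  0.        ,   0.        ,   1.        ]]), 'xyz': array([0.401557  , 0.00456135, 1.38747776]), 'rotation': array([ 0.0913045 , -0.00982247, -1.58809196])}
{'intrinsics': array([[367.67094538,   0.        , 250.52720787],
       [  0.        , 367.67094538, 190.79078429],
       [  0.        ,   0.        ,   1.        ]]), 'xyz': array([0.21914855, 0.84001006, 0.85180919]), 'rotation': array([ 8.83959248e-01, -5.98854067e-04, -2.81188111e+00])}
```

View pics/top.png

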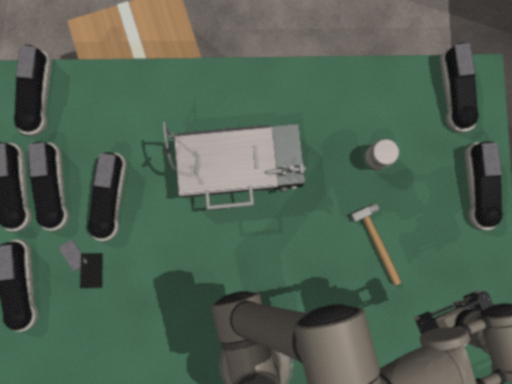

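View pics/side.png

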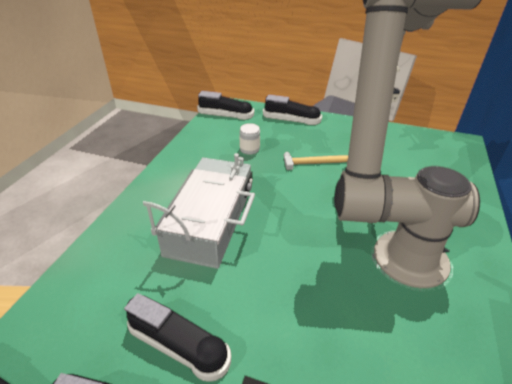

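The top view shows the heater at about (170-303,125-208), with the bar from (206,207) to (253,203), the bolt near (290,170) and the quadrant plate at (167,140). In the side view the cover is closed and the post is near (239,160).

```bash
sed -i 's|return np.array(c\["xyz"\]),np.array(c\["rotation"\])|return np.array(c["xyz"]),R.from_euler("xyz",c["rotation"]).as_matrix()|' h.py
python3 - <<'E'
from h import *
s,c=grab("top")
a=onz(s,c,208,207,.115);b=onz(s,c,252,203.5,.115)
print(a,b,np.linalg.norm(a-b))
y=(a-b)/np.linalg.norm(a-b); print("yaw of heater",np.degrees(np.arctan2(-y[0],y[1])))
m=(a+b)/2; x=np.array([y[1],-y[0],0]); hinge=m+.228*x; print("bar",m,"hinge",hinge)
for p in [(166,127),(300,125),(304,186),(177,194)]: print(p,onz(s,c,*p,.11))
for n in (hinge-.09*x+y*.15-.09*x, hinge-y*.229):print(proj(s,c,[n[0],n[1],.11]))
save(c,"pics/topc.png",(150,110,320,220),4.5)
s,w=grab("side"); save(w,"pics/sidec.png",(140,140,270,270),4.5)
s,w=grab("wrist"); print(w["T_tool_cam"],w["intrinsics"])
E
```

```text
[0.48844316 0.13291903 0.115     ] [0.49669977 0.00209986 0.115     ] 0.13107946971545348
yaw of heater 3.611413668715654
bar [0.49257147 0.06750945 0.115     ] hinge [0.7201187  0.08187102 0.115     ]
(166, 127) [0.73377747 0.25880905 0.11      ]
(300, 125) [ 0.73397124 -0.14778837  0.11      ]
(304, 186) [ 0.54714726 -0.15482585  0.11      ]
(177, 194) [0.52923785 0.22565216 0.11      ]
[178.81597364 193.37438512]
[299.62912024 124.82084668]
[[-6.88451529e-05  9.67461568e-01  2.53018001e-01  6.78929716e-02]
 [ 9.99999818e-01 -8.51714012e-05  5.97764574e-04 -1.62014521e-04]
 [ 5.99864150e-04  2.53017996e-01 -9.67461386e-01 -1.41312948e-01]
 [ 0.00000000e+00  0.00000000e+00  0.00000000e+00  1.00000000e+00]] [[312.36418414   0.         261.32128864]
 [  0.         312.36418414 194.45757545]
 [  0.           0.           1.        ]]
```

View pics/topc.png

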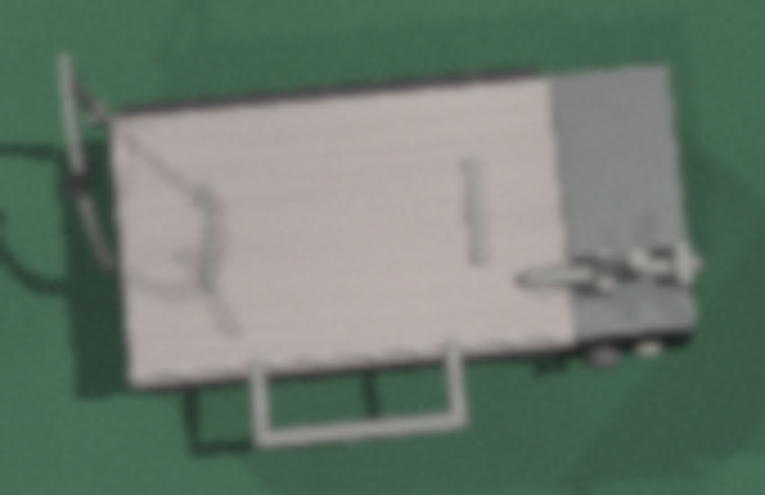

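View pics/sidec.png

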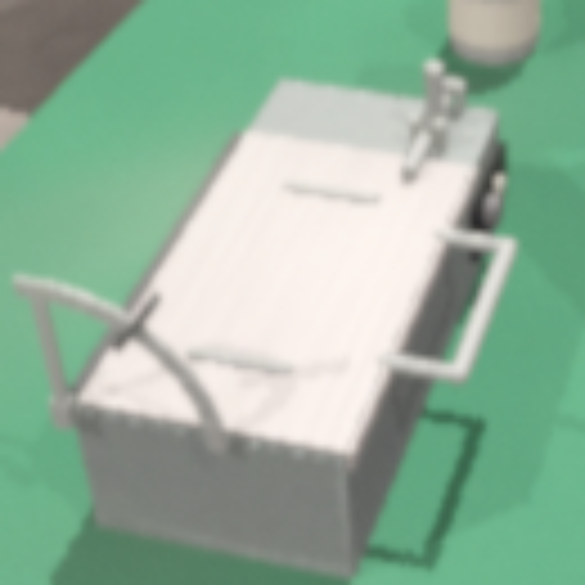

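```bash
python3 - <<'E'
from h import *
s,c=grab("top"); s,w=grab("side")
for uv in [(433,68),(435,110),(455,85)]:
  u=140+uv[0]/4.5;v=140+uv[1]/4.5
  for z in (.12,.135,.168): 
    p=onz(s,w,u,v,z); q=(proj(s,c,p)-[150,110])*4.5; print(uv,z,p.round(3),"topcrop",q.round(0))
E
```

```text
(433, 68) 0.12 [ 0.621 -0.177  0.12 ] topcrop [726. 230.]
(433, 68) 0.135 [ 0.612 -0.157  0.135] topcrop [698. 239.]
(433, 68) 0.168 [ 0.594 -0.111  0.168] topcrop [633. 259.]
(435, 110) 0.12 [ 0.599 -0.124  0.12 ] topcrop [647. 263.]
(435, 110) 0.135 [ 0.591 -0.104  0.135] topcrop [619. 272.]
(435, 110) 0.168 [ 0.574 -0.061  0.168] topcrop [556. 292.]
(455, 85) 0.12 [ 0.596 -0.161  0.12 ] topcrop [702. 267.]
(455, 85) 0.135 [ 0.588 -0.14   0.135] topcrop [674. 275.]
(455, 85) 0.168 [ 0.571 -0.095  0.168] topcrop [610. 295.]
```

The top of the post is at about (0.594, -0.111, 0.168). I'll hover above it for a close look.

Emit:
step_arm(
  motion=[
    [[0.6, -0.24, -0.1], -0.1],
    [[1.5, -0.6, -0.28], -0.25],
    [[2.5, -1.0, -0.28], -0.42],
    [[3.5, -1.4, -0.28], -0.58],
    [[4.5, -1.8, -0.28], -0.75],
    [[5.5, -2.2, -0.28], -0.91],
    [[6.5, -2.6, -0.28], -1.07],
    [[7.5, -3.0, -0.28], -1.2],
    [[8.2, -3.28, -0.28], -1.263],
    [[8.55, -3.42, -0.28], -1.263],
  ],
  hand=145,
  squeeze=15,
)

```text
time: 1.6
tool_pos: [0.5958, -0.1094, 0.26]
tool_rot: [3.142, -0.0, 1.638]
contact_force: [-0.5, -1.1, -0.4]
opening: 0.0397
grip_force: 0.0
```

Emit:
step_arm(
  motion=[
    [[0, 0, 0], 0],
    [[0, 0, 0], 0],
    [[0, 0, 0], 0],
  ],
)

```text
time: 1.98
tool_pos: [0.5934, -0.1132, 0.2608]
tool_rot: [3.142, 0.0, 1.632]
contact_force: [-0.9, -0.6, -0.2]
opening: 0.0398
grip_force: 0.0
```

```bash
python3 - <<'E'
from h import *
s,c=grab("wrist"); print(s["time"],s["tool_pos"],s["tool_rot"],s["opening"]); save(c,"pics/w1.png")
for z in(.110,.157,.171):print(proj(s,c,[.594,-.111,z]))
print("tcp tip",proj(s,c,np.array(s["tool_pos"])+[0,0,-.017]))
E
```

```text
1.975 [ 0.59338924 -0.1132259   0.26075216] [3.14159026e+00 3.30941690e-04 1.63226284e+00] 0.039761925919938636
[262.10244631 183.88237587]
[262.23264826 196.61417563]
[262.28096195 201.33853009]
tcp tip [261.28350364 241.75912197]
```

View pics/w1.png

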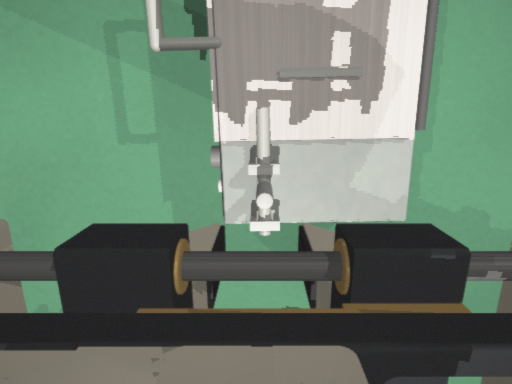

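The wrist view shows the post's top at (265,201), the straps at (264,163) and (264,220), and the nose over the cover at (263,107). The estimate was within 3 mm, so I'm descending.

Emit:
step_arm(
  motion=[
    [[0.02, 0.02, 0.2], 0],
    [[0.03, 0.04, 0.6], 0],
    [[0.03, 0.04, 1.0], 0],
    [[0.03, 0.04, 1.3], 0],
    [[0.03, 0.04, 1.5], 0],
    [[0.03, 0.04, 1.65], 0],
    [[0.03, 0.04, 1.7], 0],
    [[0.03, 0.04, 1.7], 0],
  ],
)

```text
time: 3.02
tool_pos: [0.5965, -0.1103, 0.1588]
tool_rot: [3.141, 0.0, 1.634]
contact_force: [-0.2, -0.0, 1.2]
opening: 0.0396
grip_force: 0.0
```

Emit:
step_arm(
  motion=[
    [[0, 0, 0], 0],
    [[0, 0, 0], 0],
    [[0, 0, 0], 0],
    [[0, 0, 0], 0],
    [[0, 0, 0], 0],
    [[0, 0, 0], 0],
  ],
  hand=255,
)

```text
time: 3.78
tool_pos: [0.5956, -0.1103, 0.1587]
tool_rot: [-3.14, 0.0, 1.634]
contact_force: [-5.1, 0.4, 4.7]
opening: 0.0133
grip_force: 15.0
```

Emit:
step_arm(
  motion=[
    [[-0.08, 0, 0], 0],
    [[-0.18, 0, 0], 0],
    [[-0.28, 0, 0], 0],
    [[-0.38, 0, 0], 0],
    [[-0.48, 0, 0], 0],
    [[-0.56, 0, 0], 0],
    [[-0.62, 0, 0], 0],
    [[-0.65, 0, 0], 0],
    [[-0.65, 0, 0], 0],
  ],
)

```text
time: 4.9
tool_pos: [0.5987, -0.149, 0.1587]
tool_rot: [-3.141, -0.001, 1.634]
contact_force: [-5.0, 1.8, 4.6]
opening: 0.0134
grip_force: 15.0
```

Emit:
step_arm(
  motion=[
    [[-0.02, 0, 0], 0],
    [[-0.04, 0, 0], 0],
    [[-0.06, 0, 0], 0],
    [[-0.06, 0, 0], 0],
  ],
)

```text
time: 5.4
tool_pos: [0.5987, -0.1493, 0.1587]
tool_rot: [-3.141, -0.006, 1.635]
contact_force: [-5.4, 13.6, 7.4]
opening: 0.0136
grip_force: 15.0
```

The bolt is at its stop: force rose with no further travel. I'll relax slightly, release and rise.

Emit:
step_arm(
  motion=[
    [[0.02, 0, 0], 0],
    [[0.04, 0, 0], 0],
  ],
)

```text
time: 5.65
tool_pos: [0.5987, -0.149, 0.1587]
tool_rot: [-3.141, -0.002, 1.635]
contact_force: [-5.2, 3.5, 5.2]
opening: 0.0134
grip_force: 15.0
```

Emit:
step_arm(
  motion=[
    [[0, 0, 0], 0],
    [[0, 0, 0], 0],
    [[0, 0, 0], 0],
    [[0, 0, 0], 0],
  ],
  hand=145,
)

```text
time: 6.15
tool_pos: [0.599, -0.1506, 0.1584]
tool_rot: [3.141, 0.0, 1.634]
contact_force: [-0.2, 0.3, -0.4]
opening: 0.0393
grip_force: 0.0
```

Emit:
step_arm(
  motion=[
    [[0, 0, -0.2], 0],
    [[0, 0, -0.6], 0],
    [[0, 0, -1.0], 0],
    [[0, 0, -1.3], 0],
    [[0, 0, -1.3], 0],
  ],
  hand=172,
)

```text
time: 6.78
tool_pos: [0.5997, -0.1507, 0.2389]
tool_rot: [3.138, 0.002, 1.634]
contact_force: [0.6, 0.7, -0.2]
opening: 0.0299
grip_force: 0.0
```

```bash
python3 - <<'E'
from h import *
s=robot.observe(); p=s["tool_pos"]; yaw=s["tool_rot"][2]; print(s["time"],p,s["tool_rot"],s["opening"])
d=np.array([.4925,.0675,.235])-p
print(d@[np.cos(yaw),np.sin(yaw),0]/.06,d@[np.sin(yaw),-np.cos(yaw),0]/.06,-d[2]/.06)
E
```

```text
6.775 [ 0.59968825 -0.15069876  0.23886157] [3.13751750e+00 1.96993749e-03 1.63378427e+00] 0.029905373627304083
3.74188597768035 -1.5540147503725463 0.06435952062212129
```

Emit:
step_arm(
  motion=[
    [[0.4, -0.2, 0], 0],
    [[1.1, -0.5, 0], 0],
    [[1.9, -0.9, 0], 0],
    [[2.7, -1.2, 0], 0],
    [[3.4, -1.45, 0], 0],
    [[3.74, -1.55, 0], 0],
    [[3.74, -1.55, 0], 0],
    [[3.74, -1.55, 0], 0],
    [[3.74, -1.55, 0], 0],
  ],
)

```text
time: 7.9
tool_pos: [0.4922, 0.0669, 0.2362]
tool_rot: [-3.141, 0.0, 1.633]
contact_force: [0.3, -0.2, 0.4]
opening: 0.0297
grip_force: 0.0
```

```bash
python3 - <<'E'
from h import *
s,c=grab("wrist"); print(s["time"],s["tool_pos"],s["tool_rot"],s["opening"]); save(c,"pics/w2.png")
for q in(-.065,0,.065):print(proj(s,c,[.4925-.063*q,.0675+q,.115]))
E
```

```text
7.9 [0.49221644 0.06686967 0.23623526] [-3.14130743e+00  2.46133027e-04  1.63252800e+00] 0.029724181073646147
[261.79435933 261.68739865]
[261.72897733 193.14792976]
[261.65514147 115.74634381]
```

View pics/w2.png

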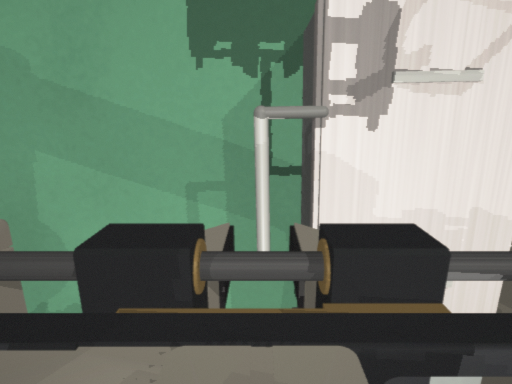

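The wrist view has the bar at column about 262, rows 112-250, centred between the jaws. I'm descending onto it.

Emit:
step_arm(
  motion=[
    [[0, 0, 0.2], 0],
    [[0, 0, 0.6], 0],
    [[0, 0, 1.0], 0],
    [[0, 0, 1.4], 0],
    [[0, 0, 1.7], 0],
    [[0, 0, 1.9], 0],
    [[0, 0, 2.0], 0],
    [[0, 0, 2.03], 0],
    [[0, 0, 2.03], 0],
  ],
)

```text
time: 9.07
tool_pos: [0.4922, 0.0677, 0.1151]
tool_rot: [3.141, 0.0, 1.634]
contact_force: [0.1, -0.3, -0.2]
opening: 0.0299
grip_force: 0.0
```

Emit:
step_arm(
  motion=[
    [[0, 0, 0], 0],
    [[0, 0, 0], 0],
    [[0, 0, 0], 0],
    [[0, 0, 0], 0],
    [[0, 0, 0], 0],
    [[0, 0, 0], 0],
  ],
  hand=255,
  squeeze=20,
)

```text
time: 9.82
tool_pos: [0.4927, 0.0678, 0.115]
tool_rot: [3.14, 0.0, 1.634]
contact_force: [5.8, 1.2, 0.4]
opening: 0.0113
grip_force: 20.0
```

Emit:
step_arm(
  motion=[
    [[0, 0.01, -0.07], 0],
    [[0, 0.02, -0.2], 0],
    [[0, 0.03, -0.33], 0],
    [[0, 0.045, -0.46], 0],
    [[0, 0.06, -0.59], 0],
    [[0, 0.08, -0.72], 0],
    [[0, 0.115, -0.85], 0],
    [[0, 0.14, -0.97], 0],
    [[0, 0.17, -1.07], 0],
    [[0, 0.195, -1.15], 0],
  ],
)

```text
time: 11.08
tool_pos: [0.5036, 0.0685, 0.184]
tool_rot: [-3.141, 0.0, 1.634]
contact_force: [4.4, 1.1, -4.9]
opening: 0.0113
grip_force: 20.0
```

```bash
cat > ang.py <<'E'
from h import *
s=robot.observe(); print(s["time"],s["tool_pos"],s["contact_force"].round(1),s["torque"].round(2),s["opening"])
g=s["tool_pos"]+[0,0,.000]; d=(g-[.4927,.0678,.115])@[.998,.063,0]; z=g[2]-.115
print("ang",np.degrees(np.arctan2(z,.228-d)),"r",np.hypot(z,.228-d))
E
python3 ang.py
```

```text
11.075 [0.50358007 0.06851535 0.18395966] [ 4.4  1.1 -4.9] [ 0.13 -0.68  0.05] 0.011342672248559818
ang 17.622192017625274 r 0.2277858161068745
```

Emit:
step_arm(
  motion=[
    [[0, 0.04, -0.13], 0],
    [[0, 0.11, -0.3], 0],
    [[0, 0.18, -0.46], 0],
    [[0, 0.25, -0.605], 0],
    [[0, 0.33, -0.75], 0],
    [[0, 0.415, -0.89], 0],
    [[0, 0.505, -1.03], 0],
    [[0, 0.605, -1.165], 0],
    [[0, 0.665, -1.24], 0],
    [[0, 0.71, -1.29], 0],
  ],
)

```text
time: 12.32
tool_pos: [0.5454, 0.0717, 0.2618]
tool_rot: [-3.139, -0.001, 1.634]
contact_force: [-5.0, 4.5, 0.8]
opening: 0.011
grip_force: 19.9
```

```bash
python3 ang.py
```

```text
12.325 [0.54535495 0.07169732 0.26177822] [-5.   4.5  0.8] [0.78 0.84 0.02] 0.011049401141943032
ang 39.95466528930999 r 0.22856197820704385
```

Emit:
step_arm(
  motion=[
    [[0.015, 0.09, -0.127], 0],
    [[0.02, 0.21, -0.247], 0],
    [[0.025, 0.33, -0.362], 0],
    [[0.03, 0.455, -0.471], 0],
    [[0.03, 0.56, -0.554], 0],
    [[0.035, 0.665, -0.634], 0],
    [[0.035, 0.775, -0.71], 0],
    [[0.035, 0.83, -0.747], 0],
    [[0.035, 0.885, -0.783], 0],
    [[0.035, 0.885, -0.783], 0],
  ],
)

```text
time: 13.58
tool_pos: [0.5996, 0.0762, 0.3095]
tool_rot: [3.14, 0.001, 1.633]
contact_force: [-4.3, 0.0, 5.5]
opening: 0.0112
grip_force: 20.0
```

```bash
python3 ang.py; python3 - <<'E'
from h import *
s,c=grab("side"); save(c,"pics/side2.png",(110,60,310,210),4)
H=np.array([.7201,.0819,.115])
for yaw in (3.6,4.6):
  a=np.radians(yaw);x=np.array([np.cos(a),np.sin(a),0]);y=np.array([-np.sin(a),np.cos(a),0]); h=np.array([.4927,.0678,.115])+.228*x
  for yy in (.147,.065): print(yaw,[((proj(s,c,h+y*yy+r*(-x*np.cos(t)+[0,0,np.sin(t)]))-[110,60])*4).round(0) for t in np.radians([55]) for r in (0,.082,.107,.132,.184,.228)])
E
```

```text
13.575 [0.59963016 0.07618004 0.30945189] [-4.3  0.   5.5] [-0.07  0.63  0.06] 0.011244346838017198
ang 58.15947767376344 r 0.22889624553708993
3.6 [array([182., 668.]), array([230., 610.]), array([245., 591.]), array([262., 571.]), array([297., 528.]), array([329., 489.])]
3.6 [array([232., 593.]), array([280., 534.]), array([295., 515.]), array([311., 495.]), array([346., 453.]), array([377., 414.])]
4.6 [array([183., 672.]), array([231., 613.]), array([247., 594.]), array([264., 574.]), array([299., 531.]), array([332., 492.])]
4.6 [array([232., 596.]), array([279., 537.]), array([295., 518.]), array([311., 498.]), array([346., 455.]), array([378., 416.])]
```

View pics/side2.png

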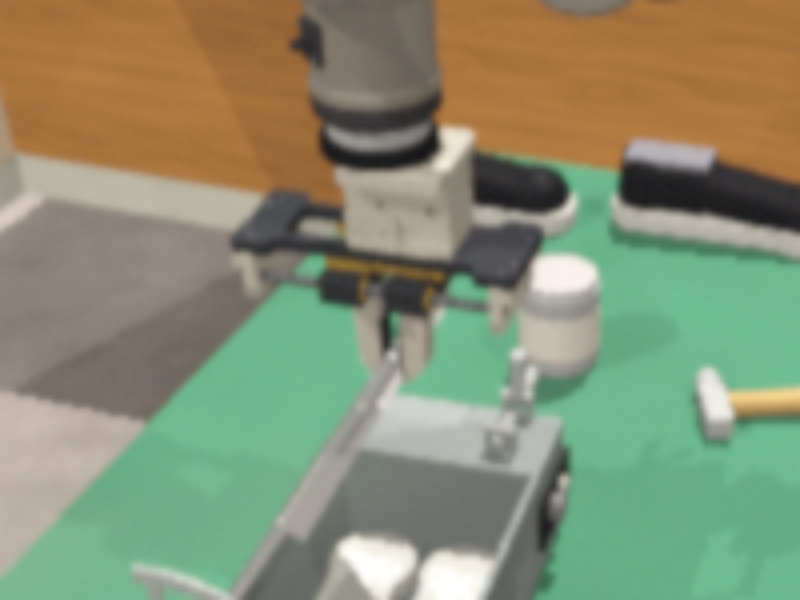

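The side crop shows the cover held at about 58°, with its edge running up to the bar in the jaws at (400,365). The bolt post is at (520,365), and the tin and hammer haven't moved.

Emit:
step_arm(
  motion=[
    [[0.005, 0.05, -0.05], 0],
    [[0.005, 0.11, -0.08], 0],
    [[0.01, 0.17, -0.115], 0],
    [[0.01, 0.23, -0.145], 0],
    [[0.01, 0.29, -0.175], 0],
    [[0.01, 0.345, -0.205], 0],
    [[0.01, 0.385, -0.225], 0],
    [[0.01, 0.41, -0.235], 0],
    [[0.01, 0.41, -0.235], 0],
    [[0.01, 0.41, -0.235], 0],
  ],
)

```text
time: 14.88
tool_pos: [0.6239, 0.0782, 0.3222]
tool_rot: [3.141, 0.001, 1.633]
contact_force: [-1.4, -5.2, 2.1]
opening: 0.0111
grip_force: 20.0
```

```bash
python3 ang.py; python3 - <<'E'
from h import *
s,c=grab("side"); save(c,"pics/side3.png",(110,120,260,240),5)
a=np.radians(4.2);x=np.array([np.cos(a),np.sin(a),0]);y=np.array([-np.sin(a),np.cos(a),0]); h=np.array([.4927,.0678,.115])+.228*x
for t in (60,65,70): 
  for yy in (.147,-.147): print(t,yy,[((proj(s,c,h+y*yy+r*(-x*np.cos(np.radians(t))+[0,0,np.sin(np.radians(t))]))-[110,120])*5).round(0) for r in (0,.184)])
E
```

```text
14.875 [0.62392858 0.07823248 0.32217794] [-1.4 -5.2  2.1] [-0.79  0.08  0.05] 0.011136363243990206
ang 65.05272958412321 r 0.22849760300248528
60 0.147 [array([228., 538.]), array([346., 345.])]
60 -0.147 [array([421., 242.]), array([535.,  55.])]
65 0.147 [array([228., 538.]), array([317., 328.])]
65 -0.147 [array([421., 242.]), array([513.,  41.])]
70 0.147 [array([228., 538.]), array([288., 314.])]
70 -0.147 [array([421., 242.]), array([489.,  29.])]
```

View pics/side3.png

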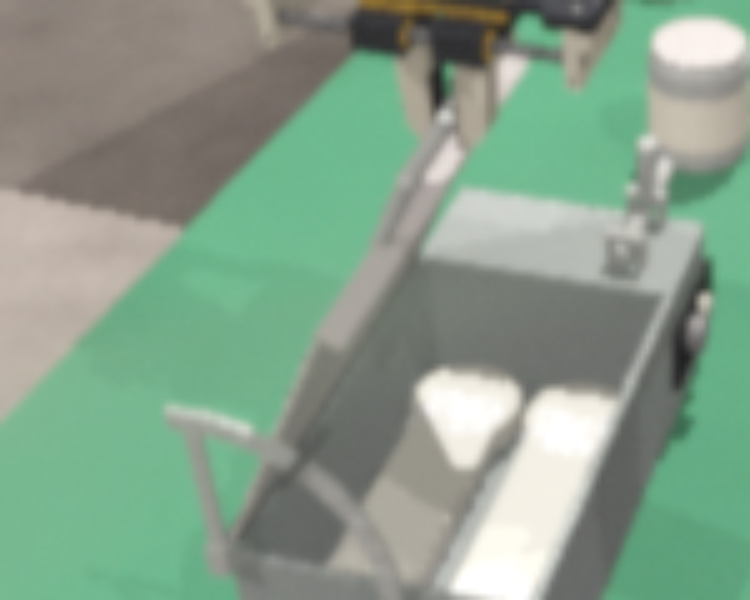

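At the top the cover's corner is at (325,340), which matches 65° once a constant offset of about 10 px (also seen at the hinge) is allowed for. Easing back to 50°.

Emit:
step_arm(
  motion=[
    [[-0.01, -0.05, 0.024], 0],
    [[-0.015, -0.12, 0.058], 0],
    [[-0.02, -0.235, 0.12], 0],
    [[-0.02, -0.35, 0.187], 0],
    [[-0.025, -0.465, 0.257], 0],
    [[-0.025, -0.575, 0.332], 0],
    [[-0.03, -0.68, 0.41], 0],
    [[-0.03, -0.76, 0.47], 0],
    [[-0.03, -0.81, 0.512], 0],
    [[-0.03, -0.837, 0.533], 0],
  ],
)

```text
time: 16.18
tool_pos: [0.5733, 0.0741, 0.2901]
tool_rot: [3.142, -0.001, 1.634]
contact_force: [0.3, 2.8, -0.1]
opening: 0.0112
grip_force: 20.0
```

Emit:
step_arm(
  motion=[
    [[0, 0, 0], 0],
    [[0, 0, 0], 0],
    [[0, 0, 0], 0],
    [[0, 0, 0], 0],
    [[0, 0, 0], 0],
    [[0, 0, 0], 0],
  ],
)

```text
time: 16.92
tool_pos: [0.5735, 0.0741, 0.2902]
tool_rot: [3.142, -0.0, 1.634]
contact_force: [0.1, 4.8, 1.0]
opening: 0.0113
grip_force: 20.0
```

```bash
python3 ang.py; python3 - <<'E'
from h import *
s,c=grab("side"); save(c,"pics/side4.png",(110,120,260,240),5)
a=np.radians(4.2);x=np.array([np.cos(a),np.sin(a),0]);y=np.array([-np.sin(a),np.cos(a),0]); h=np.array([.4927,.0678,.115])+.228*x
for t in (45,50,55): print(t,[((proj(s,c,h+y*.147+r*(-x*np.cos(np.radians(t))+[0,0,np.sin(np.radians(t))]))-[110,120])*5).round(0) for r in (0,.184)])
print(s["qvel"].round(4))
E
```

```text
16.925 [0.57347656 0.07410693 0.29022933] [0.1 4.8 1. ] [ 0.82 -0.13  0.09] 0.011295509908101312
ang 50.00905851133765 r 0.22871530235570992
45 [array([228., 538.]), array([423., 402.])]
50 [array([228., 538.]), array([399., 381.])]
55 [array([228., 538.]), array([373., 362.])]
[-0.001   0.0007  0.001   0.0005 -0.002   0.0001]
```

View pics/side4.png

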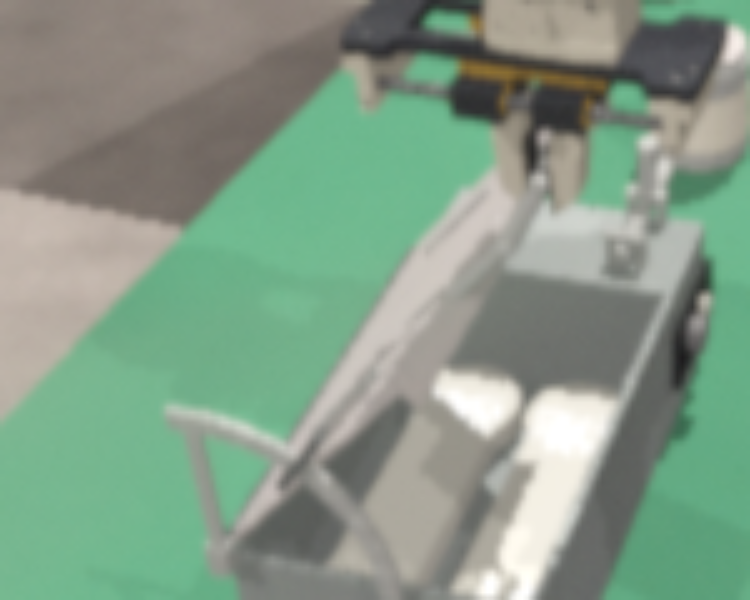

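The cover's corner is near (408,395), matching about 50°. It is below the rib and still held, and the bolt post is unchanged at (650,150).

```bash
python3 -c "
from cell import robot; print(robot.hand_in())"
```

```text
the job is handed in; nothing more can be done
None
```

The job is handed in: I drew the bolt back to its stop, lifted the cover to about 65° and eased it back, and the arm is still holding it by the bar, motionless, at about 50°.

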